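# Slide a shelf board home and turn its keeper

## Task

With the fingertips, push the plywood shelf board along the rails of the low bench rack until it drops into its notches and lies flush with the side guides. Then push the keeper's upright peg to swing the keeper bar fully round, straight across the top of the board. Only push: do not pick up or tip the board, and leave the can, jar, carton and screwdriver where they are.

Things in the scene. Friction and masses are not known exactly. Their poses are not given: they have to be found in the camera images.
- rack: Grey low rack, 390 mm long, fixed. Origin on the bench, mid between its rails; +y: way the board slides; +x: keeper's side; z up. Rail treads at z 60 mm (|x| 58 to 82.5 mm, y -200 to 190), guides outside them with tops at 74 mm. Open between rails down to z 16 mm. Two notches 8 mm deep across both treads: narrow, y 0 to 20 mm; wide, y 118 to 162. No end stop.
- home (a point): Point on the rack where the board's origin lies when the board is home: x 0, y 80, z 52 mm in the rack's frame (2 mm of play each way along y). The board then cannot slide either way, and its top is flush with the side guides.
- board: Loose plywood board 160 (x) x 180 (y) x 12 mm, about 0.3 kg, on two battens 10 mm high: 40 mm wide at y +60, 16 mm at y -70 (the wide one bridges the narrow notch). Origin: middle, at the battens' underside, z 60 mm on the treads, 52 mm home. +y leads, along the rack's +y. Slides with 1 to 5 N; when home the notch walls stop it and the push rises sharply. Starts 110 to 180 mm short of home.
- back_edge (a point): Middle of the top of the board's plain vertical back edge, at y = -90, z = 22 mm in the board's frame. The plywood edge reaches 12 mm down from here, the space behind and below it is open; push it towards the rack's +y.
- keeper (a joint): Angle of a steel bar (16 x 8 mm, z 78 to 86 mm) reaching 58 mm from its vertical pivot. 0: points along the rack's -y, beside the board; grows clockwise seen from above; 1.57: points along the rack's -x, straight across over the board. Negative: swung outward. Stops at -0.6 and 1.6. Stiff hinge, stays put; about 1 N at the peg moves it. Clears the board by 4 mm only when that is home.
- pivot (a point): Axis of the keeper's pivot, at the top of the bar: x 97, y 30, z 86 mm in the rack's frame.
- keeper_peg (a point): Centre of the top of the keeper's upright round peg, 12 mm in diameter, standing on the bar 50 mm from the pivot axis; top 126 mm above the bench, foot at 86 mm.
- can: Closed paper-labelled can, 66 mm in diameter, 110 mm tall, standing beside the rack; origin at the centre of its underside. Bystander.
- jar: Amber glass jar with dark cap, 60 mm in diameter, 85 mm tall, standing beside the rack; origin at the centre of its underside. Bystander.
- carton: Small cardboard carton 60 x 80 mm, 60 mm tall, standing off the rack's -y end; origin at the centre of its underside. Bystander.
- driver: Screwdriver 180 mm long with black handle, lying on the bench off the rack's +y end; origin under its middle, own x along it towards the tip. Bystander.

How it is judged (in metres and radians):
On the way, in this order (a step that is already met when the one before it is completed fails the run):
1. the board has dropped into its notches (z of board in the frame of rack between 0.048 and 0.0545 m and y of board in the frame of rack between 0.074 and 0.086 m and angle between board's own z axis and vertical below 0.03 rad and value of joint keeper below 1 rad), for 0.2 s.
2. the keeper lies across the board (z of board in the frame of rack between 0.048 and 0.0545 m and y of board in the frame of rack between 0.074 and 0.086 m and angle between board's own z axis and vertical below 0.03 rad and value of joint keeper above 1.4 rad), for 0.2 s.
At the end, for the whole second after the job is handed in: The board rests in its notches (origin below 54.5 mm, within 6 mm of its home place along the rails, tilted less than 0.03 rad), at rest, with the keeper at more than 1.4 rad (all of step 2 and linear speed of board below 0.01 m/s); the robot touches nothing.
It fails at once if the board was lifted off its rails or tipped (z of board in the frame of rack above 0.068 m or angle between board's own z axis and vertical above 0.12 rad).
It fails at once if the can was disturbed (distance of can from where it was at the start of the episode above 0.02 m or angle between can's own z axis and vertical above 0.3 rad).
It fails at once if the jar was disturbed (distance of jar from where it was at the start of the episode above 0.02 m or angle between jar's own z axis and vertical above 0.3 rad).
It fails at once if the carton was disturbed (distance of carton from where it was at the start of the episode above 0.02 m or angle between carton's own z axis and vertical above 0.3 rad).
It fails at once if the screwdriver was disturbed (distance of driver from where it was at the start of the episode above 0.02 m).
It also fails if it takes over 45 s, if anything falls off the work surface, if the arm or the gripper's body presses on something with over 40 N, if the wrist force passes 120 N, or if a joint passes its speed limit or range.

## Robot

A 6-joint arm with a two-finger parallel gripper is mounted at the origin on the work surface. World frame = base frame: x ahead of the robot, y to its left, z up, the work surface at z = 0. Lengths are in mm, angles in rad, forces in N, time in s.
With the tool pointing down it reaches from about 350 to 975 mm from the base axis. Payload 7.1 kg.
Tool frame: the origin (TCP) lies on the mounting face of the last link; the fingertips stand 182 mm ahead of it and the grasp point (between the pads) lies 163 mm ahead of it (ctrl.tcp_to_tips is the distance from the TCP to the fingertips, in mm); z points along the fingers, y is the direction in which the jaws open and shut (so a half turn about z gives the same grasp; the last joint's range is limited). The gripper opens to 88 mm and grips with 3 to 60 N. Pads are 20 mm wide; open, the fingers measure 115 mm over their backs; the gripper's body (75 mm by 178 mm) begins 61 mm behind the grasp point.
Start: joints at [-1.188, 0.423, 1.63, -0, 1.089, -0.019], TCP at [244.438, -575.201, 404.675] pointing down, gripper open.
Joint ranges: [-3, 3], [-0.9, 2.11], [0.09, 2.58], [-1.31, 4.45], [0.11, 2.69], [-2.54, 2.54]. Speed limits (rad/s): [2.39, 2.39, 3.01, 3.14, 3.14, 3.14].

## Interface

Orientations are given as a rotation vector (axis times angle).
In Python, from workcell import ctrl gives the robot as it stands. The module is installed in compiled form; this text tells all that it offers.
- The arm moves only by the tool send_rows, never from a script. Its argument "commands" is a list of rows, each an object with "translation": the shift along the world's x, y, z normalised to -1 to 1, where 1 is 0.1 m, a list of three; "twist": the turn, a rotation vector about the world's x, y, z normalised to -1 to 1, where 1 is 0.5 rad, a list of three. A call has exactly 10 rows; each row is the pose to reach, as a shift and turn from the pose commanded when the call began; what a row does not reach only later rows make up. A row lasts 1/10 s, in which the tool goes at most 50 mm and 8.59 degrees, less where a joint would pass 70% of its speed; a pose out of reach is approached as far as the arm can. A call with a number of a shift or a turn outside -1 to 1 is refused whole. A call with a gripper value outside its range is refused whole. "grip" is the closure, from -1 (fully open) to 1 (shut), set as the call begins (left out, the last holds). The fingers move at their own pace and stop on an object; the grip force is fixed at half the most. Time passes only in rows, so rows that repeat a pose let the fingers close, or fill a call up. It gives the time, the measured TCP pose, the force and the opening at its end, in the units of the state.
- ctrl.get_obs(): the state, without advancing time (a new reading comes with each control period).
- ctrl.get_image(name): name is "side" or "top" or "wrist"; returns a dict with "img" (384x512x3 uint8, red, green, blue), "intrinsics" (3x3 intrinsics, pixels), "cam_to_world" (4x4, takes a point from camera to world coordinates). Camera axes: x right, y down, z forward; pixel columns grow to the right and rows downward; lengths in mm; the calibration is good to about 2 mm. A picture is of the moment at which its call begins. There is no depth.
- ctrl.close_job(): hands the job in, once; it reports no verdict.
The state is a dict: "t": time; "qpos": joint angles; "qvel": joint speeds; "joint_torque": joint torques, N m; "ee_pos": TCP position; "orientation": TCP orientation; "ft_force": force on the tool from outside, world axes, zero at the start; "moment": the same for the moment, N m; "width": finger opening in mm.
Only numpy, scipy, OpenCV 4.12 (cv2) and the standard library are available. Lean on these libraries where they do the work, as an engineer would, in place of code of your own. Each camera call takes 0.05 s, during which the arm holds its last target. There are 200 camera calls.

## Working session

There is one attempt and no reset: what is moved stays moved. The work goes in short steps, Python scripts to look and compute and a tool call to move; the robot and the scene stay as the last step left them, time stands still between calls to the robot, and variables do not carry over. Pictures are saved under pics/ and viewed, about 8 in all and at most 12, crops included, and the job is handed in when it is done.

Besides the shell and the picture viewer there is one more tool, called as a command line: name --argument value ..., lists and objects as JSON in quotes. send_rows: Moves the arm, as the interface text tells. Its arguments: {"type":"object","properties":{"commands":{"type":"array","items":{"type":"object","properties":{"translation":{"type":"array","items":{"type":"number"}},"twist":{"type":"array","items":{"type":"number"}}}}},"grip":{"type":"number"}},"required":["commands"]}

```bash
mkdir -p pics
python3 - <<'E'
from workcell import ctrl
import cv2,numpy as np,pickle
o=ctrl.get_obs(); print({k:np.round(v,3) for k,v in o.items()}, ctrl.tcp_to_tips)
for n in("top","side"):
    d=ctrl.get_image(n); pickle.dump(d,open(f"pics/{n}.pkl","wb"))
    cv2.imwrite(f"pics/{n}0.png",cv2.resize(d["img"][:,:,::-1],(800,600),interpolation=cv2.INTER_CUBIC))
    print(n,d["intrinsics"].tolist(),np.round(d["cam_to_world"],3).tolist())
E
```

```text
{'t': np.float64(0.0), 'qpos': array([-1.188,  0.424,  1.631,  0.   ,  1.089, -0.019]), 'qvel': array([-0.001,  0.001,  0.001,  0.   ,  0.001,  0.   ]), 'joint_torque': array([-0.0000e+00, -5.4461e+01, -2.7367e+01,  6.4000e-02,  2.3000e-02,
       -0.0000e+00]), 'ee_pos': array([ 244.358, -574.966,  403.935]), 'orientation': array([-3.077, -0.627,  0.   ]), 'ft_force': array([ 0.334, -0.334,  0.415]), 'moment': array([ 0.009, -0.004,  0.002]), 'width': np.float64(88.067)} 182.0
top [[410.48019554930903, 0.0, 257.8937769153715], [0.0, 410.48019554930903, 192.36538011270576], [0.0, 0.0, 1.0]] [[-0.03, -0.979, 0.2, 424.883], [-0.999, 0.034, 0.018, 33.237], [-0.025, -0.199, -0.98, 1055.702], [0.0, 0.0, 0.0, 1.0]]
side [[386.2215598386709, 0.0, 260.89508140160484], [0.0, 386.2215598386709, 186.42491629405154], [0.0, 0.0, 1.0]] [[-0.792, -0.265, 0.549, 149.186], [-0.61, 0.364, -0.704, 647.511], [-0.014, -0.893, -0.451, 511.395], [0.0, 0.0, 0.0, 1.0]]
```

View pics/top0.png

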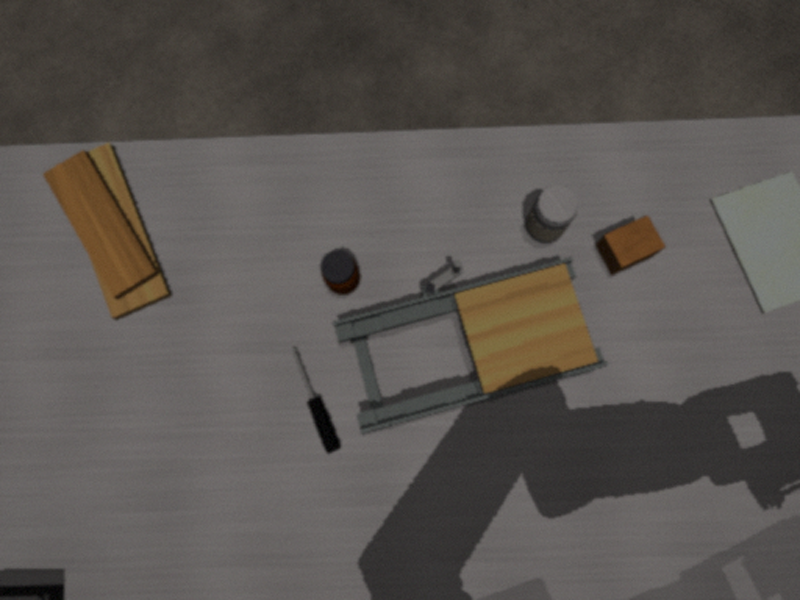

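View pics/side0.png

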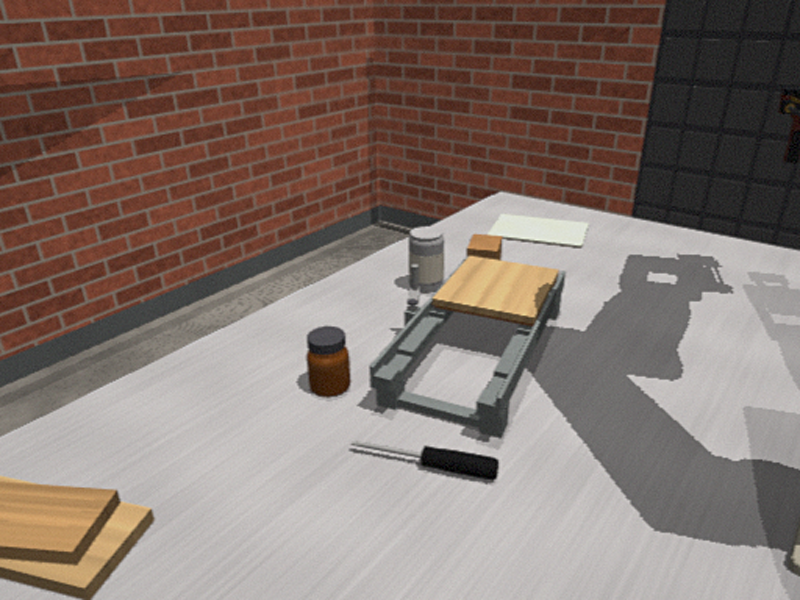

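The top view shows the board at about (456–598, 265–392), the rack from (336,322) to (605,362), and the keeper at (425–460, 258–292). The can is at (555,208), the jar at (340,268), the carton at (635,243) and the driver at (318,400). I'll zoom in to pick exact corners.

Run:
```python
import pickle,cv2,numpy as np
d=pickle.load(open("pics/top.pkl","rb"))["img"]
c=d[130:290,205:405][:,:,::-1]
c=np.clip(c.astype(float)*1.6,0,255).astype(np.uint8)
cv2.imwrite("pics/crop.png",cv2.resize(c,None,fx=3.75,fy=3.75,interpolation=cv2.INTER_CUBIC)) #4 ->
```

```text
(no output)
```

View pics/crop.png

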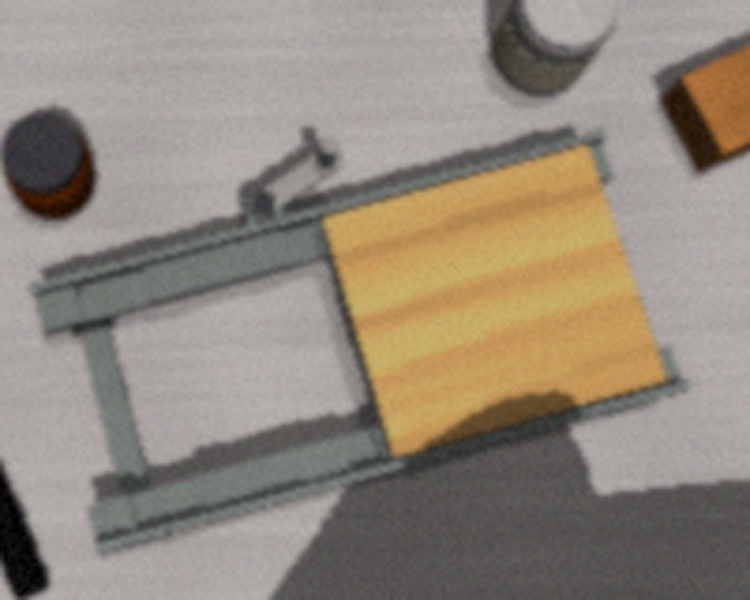

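Crop picks (crop px): board corners are (325,217), (590,146), (666,381) and (393,457), and the rack ends are (35,286), (100,553), (602,135) and (686,385). The pivot is near (262,203) and the peg top near (325,153), so the keeper is swung outward. Next I fit the pose.

```bash
cat > h.py <<'E'
import numpy as np,cv2,pickle
from scipy.optimize import least_squares
def proj(P,d):
    T=np.linalg.inv(d["cam_to_world"]);P=np.atleast_2d(P)
    c=P@T[:3,:3].T+T[:3,3];u=c@np.asarray(d["intrinsics"]).T
    return u[:,:2]/u[:,2:]
def unproj(uv,z,d):
    r=d["cam_to_world"][:3,:3]@np.linalg.solve(d["intrinsics"],[uv[0],uv[1],1]);o=d["cam_to_world"][:3,3]
    return o+r*(z-o[2])/r[2]
def R(p,q): # rack->world, p=(x,y,yaw)
    q=np.atleast_2d(np.array(q,float));c,s=np.cos(p[2]),np.sin(p[2])
    return np.c_[p[0]+c*q[:,0]-s*q[:,1],p[1]+s*q[:,0]+c*q[:,1],q[:,2]]
E
python3 - <<'E'
from h import *
d=pickle.load(open("pics/top.pkl","rb"))
f=lambda a:np.array(a)/3.75+[205,130]
bd=f([(325,217),(590,146),(666,381),(393,457)])
rk=f([(35,286),(100,553),(602,135),(686,385)]); pv=f([(262,203)]);pg=f([(325,153)])
def pts(v):
    p=v[:3];b=v[3];bx=v[6];w=v[4];a=v[5]
    B=R(p,[(bx+80,b+90,82),(bx+80,b-90,82),(bx-80,b-90,82),(bx-80,b+90,82)])
    K=R(p,[(w,190,74),(-w,190,74),(w,-200,74),(-w,-200,74)])
    P=R(p,[(97,30,86),(97-50*np.sin(a),30-50*np.cos(a),126)])
    return np.vstack([B,K,P])
obs=np.vstack([bd,rk,pv,pg])
r=least_squares(lambda v:np.r_[(proj(pts(v),d)-obs).ravel(),(v[6])/5],[500,-150,0.2,-50,90,-.4,0])
print(np.round(r.x,3));print(np.round(r.fun,2)); p=r.x[:3]
s=pickle.load(open("pics/side.pkl","rb"))
print("side800",np.round(proj(pts(r.x),s)*800/512,0).tolist())
print("back",R(p,[(0,r.x[3]-90,82)]),"peg",pts(r.x)[-1],"pivot",pts(r.x)[-2],'ydir',-np.sin(p[2]),np.cos(p[2]))
g=lambda u,z:unproj((u[0]*.64,u[1]*.64),z,d)
print("can",g((555,208),110),"jar",g((340,266),85),"carton",[g(q,60)for q in[(600,247),(650,218),(664,243),(615,270)]])
print("peghome",R(p,[(47,30,126)]))
np.save("fit.npy",r.x)
E
```

```text
[ 5.52626e+02 -4.22490e+01  2.37000e-01 -9.57190e+01  8.62800e+01
 -2.93000e-01 -1.43000e-01]
[-0.73 -0.01 -0.27 -0.49  0.76  0.14  0.2   0.28 -1.8   0.94 -1.38 -0.31
  0.54 -0.68  1.08  0.32 -0.03  0.58  1.52 -1.02 -0.03]
side800 [[431.0, 297.0], [469.0, 254.0], [558.0, 268.0], [533.0, 316.0], [370.0, 366.0], [499.0, 397.0], [468.0, 255.0], [563.0, 270.0], [412.0, 303.0], [415.0, 265.0]]
back [[ 596.19068796 -222.78635478   82.        ]] peg [665.15446725 -33.47568608 126.        ] pivot [639.88244251   9.66738713  86.        ] ydir -0.23457272520638128 0.9720985734940936
can [ 754.89352945 -187.83110843  110.        ] jar [681.28109632 148.1063952   85.        ] carton [array([ 704.1575087 , -265.99855836,   60.        ]), array([ 749.57121412, -350.28712327,   60.        ]), array([ 707.02202914, -368.00161212,   60.        ]), array([ 665.50279426, -286.18135039,   60.        ])]
peghome [[591.27751384  -2.06124913 126.        ]]
```

The fit is consistent: the board is at rack y ≈ -96, 176 mm short of home, rack yaw is 0.237, and the keeper is at ≈ -0.3. I'll approach behind the back edge with the jaws along rack x, opened to about 44 mm.

send_rows --commands '[{"translation": [0.09,0.08,-0.026],"twist": [0,0,0.07]},{"translation": [0.18,0.16,-0.052],"twist": [0,0,0.14]},{"translation": [0.27,0.24,-0.078],"twist": [0,0,0.21]},{"translation": [0.36,0.32,-0.104],"twist": [0,0,0.28]},{"translation": [0.45,0.4,-0.13],"twist": [0,0,0.35]},{"translation": [0.54,0.48,-0.156],"twist": [0,0,0.42]},{"translation": [0.63,0.56,-0.182],"twist": [0,0,0.49]},{"translation": [0.72,0.64,-0.208],"twist": [0,0,0.56]},{"translation": [0.81,0.72,-0.234],"twist": [0,0,0.63]},{"translation": [0.9,0.8,-0.26],"twist": [0,0,0.7]}]' --grip 0

```text
t: 1.1
ee_pos: [335.2, -494.5, 378.5]
orientation: [2.921, 1.157, 0.0]
ft_force: [-0.3, -0.8, -0.3]
width: 43.9
```

send_rows --commands '[{"translation": [0.09,0.08,-0.026],"twist": [0,0,0.07]},{"translation": [0.18,0.16,-0.052],"twist": [0,0,0.14]},{"translation": [0.27,0.24,-0.078],"twist": [0,0,0.21]},{"translation": [0.36,0.32,-0.104],"twist": [0,0,0.28]},{"translation": [0.45,0.4,-0.13],"twist": [0,0,0.35]},{"translation": [0.54,0.48,-0.156],"twist": [0,0,0.42]},{"translation": [0.63,0.56,-0.182],"twist": [0,0,0.49]},{"translation": [0.72,0.64,-0.208],"twist": [0,0,0.56]},{"translation": [0.81,0.72,-0.234],"twist": [0,0,0.63]},{"translation": [0.9,0.8,-0.26],"twist": [0,0,0.7]}]'

```text
t: 2.1
ee_pos: [425.2, -414.5, 352.5]
orientation: [-2.674, -1.648, 0.0]
ft_force: [-0.3, -0.5, 0.0]
width: 44.2
```

send_rows --commands '[{"translation": [0.09,0.08,-0.026],"twist": [0,0,0.07]},{"translation": [0.18,0.16,-0.052],"twist": [0,0,0.14]},{"translation": [0.27,0.24,-0.078],"twist": [0,0,0.21]},{"translation": [0.36,0.32,-0.104],"twist": [0,0,0.28]},{"translation": [0.45,0.4,-0.13],"twist": [0,0,0.35]},{"translation": [0.54,0.48,-0.156],"twist": [0,0,0.42]},{"translation": [0.63,0.56,-0.182],"twist": [0,0,0.49]},{"translation": [0.72,0.64,-0.208],"twist": [0,0,0.56]},{"translation": [0.81,0.72,-0.234],"twist": [0,0,0.63]},{"translation": [0.9,0.8,-0.26],"twist": [0,0,0.7]}]'

```text
t: 3.1
ee_pos: [515.2, -334.5, 326.5]
orientation: [-2.347, -2.089, 0.0]
ft_force: [0.1, 0.5, 0.7]
width: 43.8
```

send_rows --commands '[{"translation": [0.09,0.08,-0.026],"twist": [0,0,0.07]},{"translation": [0.18,0.16,-0.052],"twist": [0,0,0.14]},{"translation": [0.27,0.24,-0.078],"twist": [0,0,0.21]},{"translation": [0.36,0.32,-0.104],"twist": [0,0,0.28]},{"translation": [0.45,0.4,-0.13],"twist": [0,0,0.35]},{"translation": [0.54,0.48,-0.156],"twist": [0,0,0.42]},{"translation": [0.63,0.56,-0.182],"twist": [0,0,0.49]},{"translation": [0.72,0.64,-0.208],"twist": [0,0,0.56]},{"translation": [0.81,0.72,-0.234],"twist": [0,0,0.63]},{"translation": [0.9,0.78,-0.26],"twist": [0,0,0.7]}]'

```text
t: 4.1
ee_pos: [605.2, -256.4, 300.4]
orientation: [-1.947, -2.466, -0.0]
ft_force: [-0.6, 1.0, -0.0]
width: 44.2
```

Run:
```python
from h import *
from workcell import ctrl
from scipy.spatial.transform import Rotation as Ro
o=ctrl.get_obs();print(o["t"],o["ee_pos"],o["qpos"],o["width"]);M=Ro.from_rotvec(o["orientation"]).as_matrix();print(np.arctan2(M[1,1],M[0,1]),M[:,2])
d=ctrl.get_image("wrist");pickle.dump(d,open("pics/wrist.pkl","wb"))
v=np.load("fit.npy");p=v[:3];b=v[3]
im=d["img"][:,:,::-1].copy()
for q in np.vstack([R(p,[(x,b-90,82) for x in(-80,0,80)]),R(p,[(82.5,y,74) for y in(-200,-100,0)]),R(p,[(-82.5,y,74) for y in(-200,-100,0)]),R(p,[(97,30,86)])]):
    try: cv2.circle(im,tuple(int(t) for t in proj(q,d)[0]),3,(0,0,255),1)
    except Exception: pass
cv2.imwrite("pics/w1.png",im)
```

```text
4.1 [ 605.18762682 -256.42627001  300.4448345 ] [-4.18892400e-01  5.92179452e-01  1.61799682e+00  3.63380814e-05
  9.31520826e-01 -6.53057224e-01] 44.150068727641774
0.23414314467513536 [-8.35491940e-05  6.91221780e-05 -9.99999994e-01]
```

View pics/w1.png

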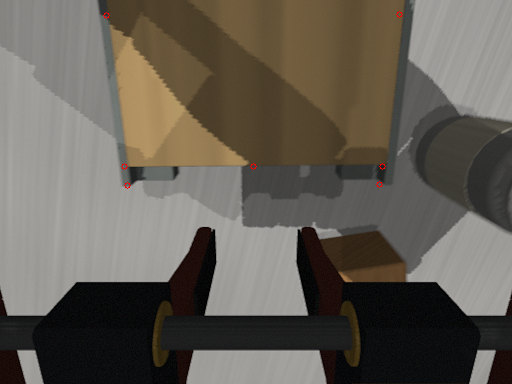

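The predicted points match the wrist image: the back edge is on row ~166 and the guides line up. Now I descend and push.

send_rows --commands '[{"translation": [0,0,-0.06]},{"translation": [0,0,-0.12]},{"translation": [0,0,-0.18]},{"translation": [0,0,-0.24]},{"translation": [0,0,-0.3]},{"translation": [0,0,-0.36]},{"translation": [0,0,-0.42]},{"translation": [0,0,-0.48]},{"translation": [0,0,-0.54]},{"translation": [0,0,-0.54]}]'

```text
validation failed for argument at $.co...
```

send_rows --commands '[{"translation": [-0.023,0.097,0]},{"translation": [-0.047,0.194,0]},{"translation": [-0.058,0.243,0]},{"translation": [-0.07,0.292,0]},{"translation": [-0.082,0.34,0]},{"translation": [-0.1,0.418,0]},{"translation": [-0.117,0.486,0]},{"translation": [-0.141,0.583,0]},{"translation": [-0.164,0.68,0]},{"translation": [-0.188,0.778,0]}]'

```text
validation failed for argument at $.co...
```

send_rows --commands '[{"translation": [-0.023,0.097,0]},{"translation": [-0.047,0.194,0]},{"translation": [-0.07,0.292,0]},{"translation": [-0.094,0.389,0]},{"translation": [-0.117,0.486,0]},{"translation": [-0.141,0.583,0]},{"translation": [-0.164,0.68,0]},{"translation": [-0.188,0.778,0]},{"translation": [-0.211,0.875,0]},{"translation": [-0.223,0.924,0]}]'

```text
validation failed for argument at $.co...
```

Run:
```python
from h import *
from workcell import ctrl
o=ctrl.get_obs();print(o["t"],o["ee_pos"],o["ft_force"]);p=np.load("fit.npy")[:3]
e=o["ee_pos"][:2]-p[:2];c,s=np.cos(p[2]),np.sin(p[2]);print("rack",e@[c,s],e@[-s,c])
d=ctrl.get_image("top");pickle.dump(d,open("pics/top2.pkl","wb"))
c=d["img"][130:290,205:405][:,:,::-1];c=np.clip(c.astype(float)*1.6,0,255).astype(np.uint8)
cv2.imwrite("pics/t2.png",cv2.resize(c,None,fx=3.75,fy=3.75,interpolation=cv2.INTER_CUBIC))
```

```text
4.15 [ 606.19002884 -255.74737908  300.15636179] [0.94810257 1.31880293 0.25790842]
rack 1.9885877117534598 -220.10599432086912
```

View pics/t2.png

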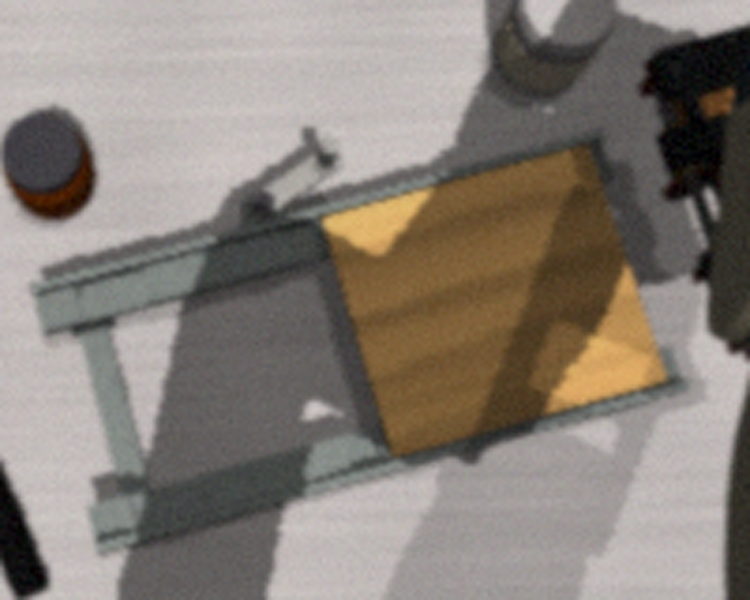

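The moves were refused because twist is required, so the board is unmoved, as the picture shows. I'll resend with twist.

send_rows --commands '[{"translation": [0,0,-0.06],"twist": [0,0,0]},{"translation": [0,0,-0.12],"twist": [0,0,0]},{"translation": [0,0,-0.18],"twist": [0,0,0]},{"translation": [0,0,-0.24],"twist": [0,0,0]},{"translation": [0,0,-0.3],"twist": [0,0,0]},{"translation": [0,0,-0.36],"twist": [0,0,0]},{"translation": [0,0,-0.42],"twist": [0,0,0]},{"translation": [0,0,-0.48],"twist": [0,0,0]},{"translation": [0,0,-0.54],"twist": [0,0,0]},{"translation": [0,0,-0.54],"twist": [0,0,0]}]'

```text
t: 5.2
ee_pos: [604.1, -257.0, 245.6]
orientation: [-1.95, -2.461, 0.001]
ft_force: [0.1, -0.0, -0.1]
width: 43.7
```

send_rows --commands '[{"translation": [-0.023,0.097,0],"twist": [0,0,0]},{"translation": [-0.047,0.194,0],"twist": [0,0,0]},{"translation": [-0.058,0.243,0],"twist": [0,0,0]},{"translation": [-0.07,0.292,0],"twist": [0,0,0]},{"translation": [-0.082,0.34,0],"twist": [0,0,0]},{"translation": [-0.1,0.418,0],"twist": [0,0,0]},{"translation": [-0.117,0.486,0],"twist": [0,0,0]},{"translation": [-0.141,0.583,0],"twist": [0,0,0]},{"translation": [-0.164,0.68,0],"twist": [0,0,0]},{"translation": [-0.188,0.778,0],"twist": [0,0,0]}]'

```text
t: 6.2
ee_pos: [585.6, -178.6, 246.9]
orientation: [1.95, 2.462, 0.0]
ft_force: [0.1, -2.5, 1.4]
width: 44.1
```

send_rows --commands '[{"translation": [-0.023,0.097,0],"twist": [0,0,0]},{"translation": [-0.047,0.194,0],"twist": [0,0,0]},{"translation": [-0.07,0.292,0],"twist": [0,0,0]},{"translation": [-0.094,0.389,0],"twist": [0,0,0]},{"translation": [-0.117,0.486,0],"twist": [0,0,0]},{"translation": [-0.141,0.583,0],"twist": [0,0,0]},{"translation": [-0.164,0.68,0],"twist": [0,0,0]},{"translation": [-0.188,0.778,0],"twist": [0,0,0]},{"translation": [-0.211,0.875,0],"twist": [0,0,0]},{"translation": [-0.223,0.924,0],"twist": [0,0,0]}]'

```text
t: 7.2
ee_pos: [563.0, -86.0, 246.6]
orientation: [-1.95, -2.463, 0.0]
ft_force: [-0.0, -2.5, 0.7]
width: 43.6
```

```bash
cat >> h.py <<'E'
def state(name=None,view=None):
    from workcell import ctrl
    o=ctrl.get_obs();p=np.load("fit.npy")[:3]
    e=o["ee_pos"][:2]-p[:2];c,s=np.cos(p[2]),np.sin(p[2])
    F=o["ft_force"];print("t",o["t"],"ee",np.round(o["ee_pos"],1),"rack",np.round([e@[c,s],e@[-s,c]],1),"F",np.round(F,1),"Fy_rack",round(F[:2]@[-s,c],1))
    if name:
        d=ctrl.get_image(name);pickle.dump(d,open(f"pics/{view}.pkl","wb"));return d
E
python3 -c "
from h import *
state()"
```

```text
t 7.2 ee [563.  -86.  246.6] rack [ -0.2 -44.9] F [-0.  -2.5  0.7] Fy_rack -2.4
```

send_rows --commands '[{"translation": [-0.005,0.019,0],"twist": [0,0,0]},{"translation": [-0.009,0.039,0],"twist": [0,0,0]},{"translation": [-0.014,0.058,0],"twist": [0,0,0]},{"translation": [-0.019,0.078,0],"twist": [0,0,0]},{"translation": [-0.023,0.097,0],"twist": [0,0,0]},{"translation": [-0.028,0.117,0],"twist": [0,0,0]},{"translation": [-0.033,0.136,0],"twist": [0,0,0]},{"translation": [-0.038,0.156,0],"twist": [0,0,0]},{"translation": [-0.042,0.175,0],"twist": [0,0,0]},{"translation": [-0.046,0.19,0],"twist": [0,0,0]}]'

```text
t: 8.2
ee_pos: [558.7, -67.8, 246.6]
orientation: [-1.95, -2.463, 0.0]
ft_force: [-0.2, -1.5, -0.2]
width: 44.2
```

send_rows --commands '[{"translation": [-0.001,0.005,0],"twist": [0,0,0]},{"translation": [-0.002,0.01,0],"twist": [0,0,0]},{"translation": [-0.004,0.015,0],"twist": [0,0,0]},{"translation": [-0.005,0.02,0],"twist": [0,0,0]},{"translation": [-0.006,0.025,0],"twist": [0,0,0]},{"translation": [-0.007,0.03,0],"twist": [0,0,0]},{"translation": [-0.008,0.035,0],"twist": [0,0,0]},{"translation": [-0.01,0.04,0],"twist": [0,0,0]},{"translation": [-0.011,0.045,0],"twist": [0,0,0]},{"translation": [-0.012,0.05,0],"twist": [0,0,0]}]'

```text
t: 9.2
ee_pos: [557.6, -63.0, 246.8]
orientation: [1.95, 2.462, 0.0]
ft_force: [0.0, -1.5, 0.8]
width: 44.2
```

Run:
```python
from h import *
d=state("side","side2")
v=np.load("fit.npy");p=v[:3]
im=cv2.resize(d["img"][150:320,200:400][:,:,::-1],None,fx=3.5,fy=3.5,interpolation=cv2.INTER_CUBIC)
cv2.imwrite("pics/s2.png",im)
```

```text
t 9.2 ee [557.6 -63.  246.8] rack [ -0.  -21.3] F [ 0.  -1.5  0.8] Fy_rack -1.5
```

View pics/s2.png

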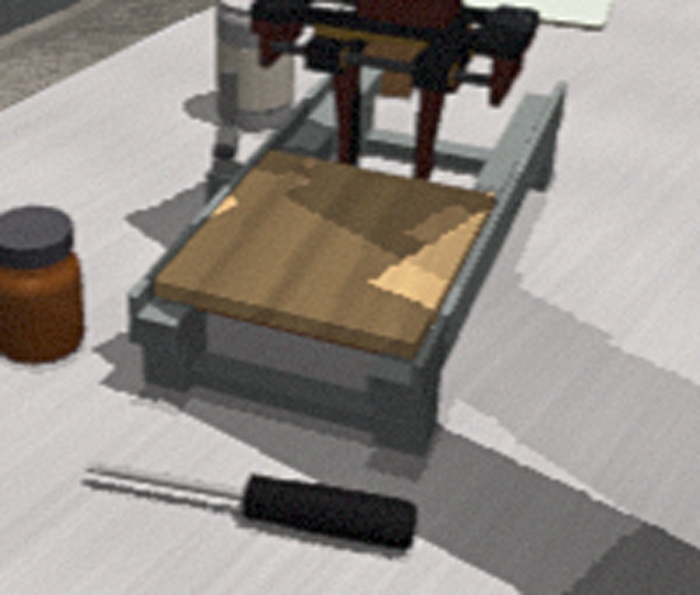

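The board is near home but still stands proud of the guides (front edge at ~(290,325), still above tread level). The force is still just sliding friction, so I keep pushing slowly.

send_rows --commands '[{"translation": [-0.001,0.003,0],"twist": [0,0,0]},{"translation": [-0.001,0.006,0],"twist": [0,0,0]},{"translation": [-0.002,0.009,0],"twist": [0,0,0]},{"translation": [-0.003,0.012,0],"twist": [0,0,0]},{"translation": [-0.004,0.015,0],"twist": [0,0,0]},{"translation": [-0.004,0.018,0],"twist": [0,0,0]},{"translation": [-0.005,0.021,0],"twist": [0,0,0]},{"translation": [-0.006,0.024,0],"twist": [0,0,0]},{"translation": [-0.007,0.027,0],"twist": [0,0,0]},{"translation": [-0.007,0.03,0],"twist": [0,0,0]}]'

```text
t: 10.25
ee_pos: [557.4, -60.8, 246.9]
orientation: [1.948, 2.462, -0.0]
ft_force: [2.4, -9.5, -1.2]
width: 44.0
```

Run:
```python
from h import *
d=state("side","side3")
im=cv2.resize(d["img"][150:320,200:400][:,:,::-1],None,fx=3.5,fy=3.5,interpolation=cv2.INTER_CUBIC)
cv2.imwrite("pics/s3.png",im)
a=pickle.load(open("pics/side2.pkl","rb"))["img"].astype(int)
print("diff",np.abs(d["img"].astype(int)-a)[185:255,240:345].mean(), np.abs(d["img"].astype(int)-a)[260:320,220:330].mean())
```

```text
t 10.25 ee [557.4 -60.8 246.9] rack [  0.3 -19.2] F [ 2.4 -9.5 -1.2] Fy_rack -9.8
diff 4.402448979591837 3.4456565656565656
```

View pics/s3.png

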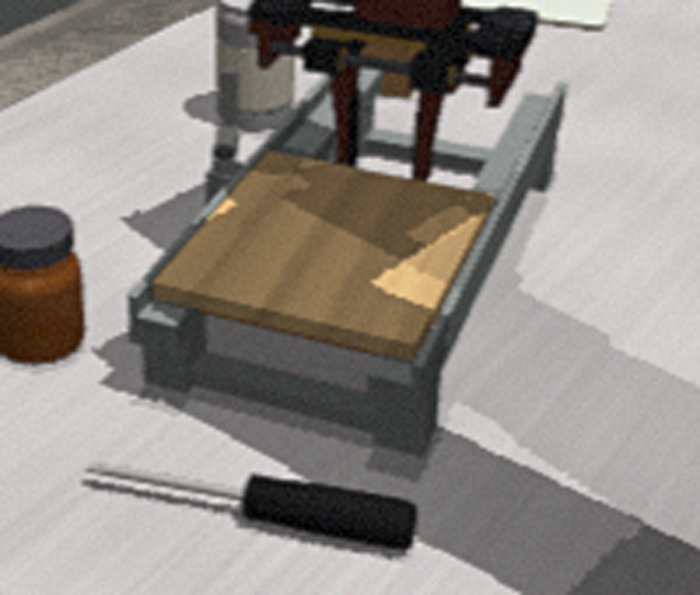

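Run:
```python
from h import *
v=np.load("fit.npy");p=v[:3]
s=pickle.load(open("pics/side3.pkl","rb"))
f=lambda q:np.round((proj(R(p,q),s)-[200,150])*3.5).tolist()
for y in(78,80,82):
  for z in(74,82): print(y,z,f([(80,y+90,z),(-80,y+90,z),(-80,y-90,z),(80,y-90,z)]))
print("rack ends",f([(86.3,190,74),(-86.3,190,74),(-86.3,-200,74)]))
im=s["img"][195:270,235:330][:,:,::-1];im=np.clip(im*1.6,0,255).astype(np.uint8)
cv2.imwrite("pics/s3z.png",cv2.resize(im,None,fx=8,fy=8,interpolation=cv2.INTER_CUBIC))
```

```text
78 74 [[154.0, 277.0], [417.0, 340.0], [496.0, 190.0], [268.0, 147.0]]
78 82 [[154.0, 266.0], [418.0, 328.0], [496.0, 179.0], [268.0, 136.0]]
80 74 [[153.0, 279.0], [416.0, 342.0], [495.0, 191.0], [267.0, 148.0]]
80 82 [[152.0, 267.0], [417.0, 330.0], [496.0, 181.0], [267.0, 138.0]]
82 74 [[151.0, 281.0], [415.0, 344.0], [494.0, 193.0], [266.0, 149.0]]
82 82 [[151.0, 269.0], [416.0, 332.0], [495.0, 182.0], [266.0, 139.0]]
rack ends [[128.0, 294.0], [417.0, 365.0], [562.0, 80.0]]
```

View pics/s3z.png

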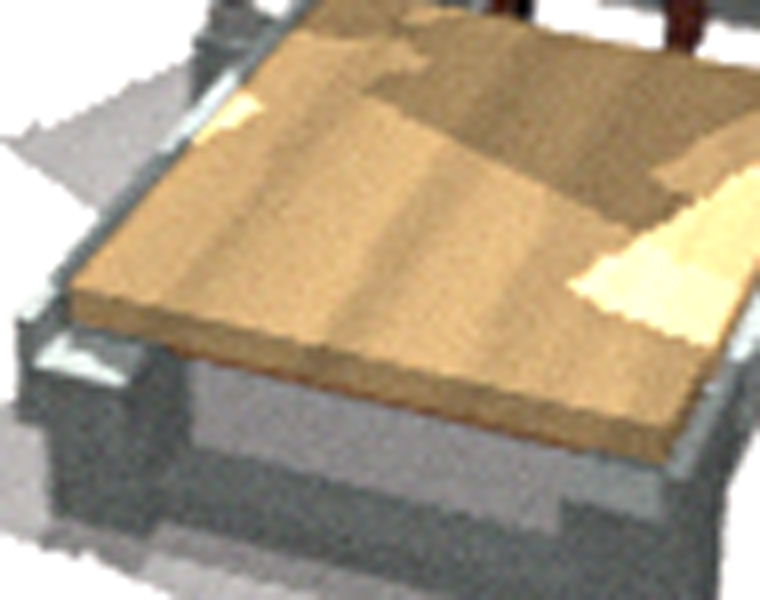

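Board corners are seen at about (157,283) and (412,345). The home prediction is (153,279) and (416,342), and 82 mm height would give rows 267 and 330. So the board is down and flush, and the force rise to 10 N agrees. Next I retreat, lift, close the fingers and go outside the peg.

send_rows --commands '[{"translation": [0.016,-0.065,0],"twist": [0,0,0]},{"translation": [0.031,-0.13,0],"twist": [0,0,0]},{"translation": [0.047,-0.194,0],"twist": [0,0,0]},{"translation": [0.047,-0.194,0.1],"twist": [0,0,0]},{"translation": [0.047,-0.194,0.22],"twist": [0,0,0]},{"translation": [0.047,-0.194,0.34],"twist": [0,0,0]},{"translation": [0.047,-0.194,0.46],"twist": [0,0,0]},{"translation": [0.047,-0.194,0.58],"twist": [0,0,0]},{"translation": [0.047,-0.194,0.7],"twist": [0,0,0]},{"translation": [0.047,-0.194,0.8],"twist": [0,0,0]}]'

```text
t: 11.3
ee_pos: [561.6, -79.3, 328.1]
orientation: [1.95, 2.462, 0.001]
ft_force: [-0.7, 0.4, 0.4]
width: 43.7
```

send_rows --commands '[{"translation": [0.08,0.03,0],"twist": [0,0,0]},{"translation": [0.16,0.06,0],"twist": [0,0,0]},{"translation": [0.24,0.08,0],"twist": [0,0,0]},{"translation": [0.32,0.11,0],"twist": [0,0,0]},{"translation": [0.4,0.14,0],"twist": [0,0,0]},{"translation": [0.48,0.17,0],"twist": [0,0,0]},{"translation": [0.56,0.2,0],"twist": [0,0,0]},{"translation": [0.64,0.22,0],"twist": [0,0,0]},{"translation": [0.7,0.25,0],"twist": [0,0,0]},{"translation": [0.7,0.25,0],"twist": [0,0,0]}]' --grip 1

```text
t: 12.3
ee_pos: [632.3, -54.1, 326.7]
orientation: [1.95, 2.463, 0.001]
ft_force: [-0.4, -0.5, -0.2]
width: 0.2
```

send_rows --commands '[{"translation": [0.08,0.03,0],"twist": [0,0,0]},{"translation": [0.16,0.06,0],"twist": [0,0,0]},{"translation": [0.24,0.08,0],"twist": [0,0,0]},{"translation": [0.32,0.11,0],"twist": [0,0,0]},{"translation": [0.4,0.14,0],"twist": [0,0,0]},{"translation": [0.48,0.17,0],"twist": [0,0,0]},{"translation": [0.56,0.2,0],"twist": [0,0,0]},{"translation": [0.64,0.22,0],"twist": [0,0,0]},{"translation": [0.72,0.25,0],"twist": [0,0,0]},{"translation": [0.72,0.25,0],"twist": [0,0,0]}]'

```text
t: 13.3
ee_pos: [704.5, -29.0, 326.7]
orientation: [1.95, 2.463, 0.001]
ft_force: [-1.3, 0.4, 0.1]
width: 0.5
```

Run:
```python
from h import *
d=state("wrist","wr2")
v=np.load("fit.npy");p=v[:3];a=v[5]
im=d["img"][:,:,::-1].copy()
for q in np.vstack([R(p,[(97,30,86),(97-50*np.sin(a),30-50*np.cos(a),126),(97-50*np.sin(a),30-50*np.cos(a),86)]),R(p,[(82.5,y,74) for y in(0,170)]),R(p,[(80,170,74),(80,-10,74)])]):
    cv2.circle(im,tuple(int(t) for t in proj(q,d)[0]),3,(0,0,255),1)
im=np.clip(im*1.5,0,255).astype(np.uint8);cv2.imwrite("pics/w2.png",im)
```

```text
t 13.3 ee [704.5 -29.  326.7] rack [150.8 -22.7] F [-1.3  0.4  0.1] Fy_rack 0.7
```

View pics/w2.png

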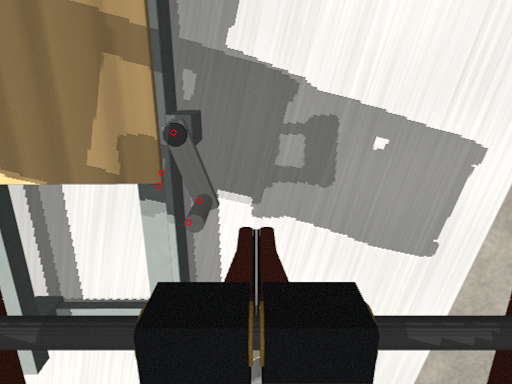

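The peg (top at ~(193,221)) and pivot match the prediction, with the keeper at about -0.35. I descend and compute the arc.

send_rows --commands '[{"translation": [0,0,-0.06],"twist": [0,0,0]},{"translation": [0,0,-0.12],"twist": [0,0,0]},{"translation": [0,0,-0.18],"twist": [0,0,0]},{"translation": [0,0,-0.24],"twist": [0,0,0]},{"translation": [0,0,-0.3],"twist": [0,0,0]},{"translation": [0,0,-0.36],"twist": [0,0,0]},{"translation": [0,0,-0.42],"twist": [0,0,0]},{"translation": [0,0,-0.46],"twist": [0,0,0]},{"translation": [0,0,-0.48],"twist": [0,0,0]},{"translation": [0,0,-0.48],"twist": [0,0,0]}]'

```text
t: 14.35
ee_pos: [703.5, -29.4, 278.3]
orientation: [-1.95, -2.462, 0.0]
ft_force: [0.1, -0.5, 0.1]
width: 0.3
```

Run:
```python
from h import *
state()
p=np.load("fit.npy")[:3];c,s=np.cos(p[2]),np.sin(p[2])
def C(a):
    f=a/1.57
    return np.array([97-50*np.sin(a)+6*np.cos(a)+13.5-5*f,30-50*np.cos(a)-6*np.sin(a)-10+5*(1-f)])
W=[np.array([150.8,-22.7])+(C(0)-[150.8,-22.7])*i/10 for i in range(11)]
A=[C(a) for a in np.linspace(0,1.57,21)]
for seg in(W,A[:11],A[10:]):
    D=np.array(seg)-seg[0];print(np.round(np.c_[D@[c,-s],D@[s,c]]/100,3)[1:].tolist())
```

```text
t 14.35 ee [703.5 -29.4 278.3] rack [149.7 -22.9] F [ 0.1 -0.5  0.1] Fy_rack -0.6
[[-0.033, -0.01], [-0.066, -0.021], [-0.098, -0.031], [-0.131, -0.041], [-0.164, -0.051], [-0.197, -0.062], [-0.23, -0.072], [-0.262, -0.082], [-0.295, -0.093], [-0.328, -0.103]]
[[-0.039, -0.015], [-0.08, -0.028], [-0.121, -0.037], [-0.162, -0.043], [-0.203, -0.046], [-0.244, -0.046], [-0.285, -0.043], [-0.326, -0.037], [-0.365, -0.028], [-0.403, -0.016]]
[[-0.037, 0.015], [-0.073, 0.032], [-0.107, 0.052], [-0.139, 0.075], [-0.168, 0.1], [-0.196, 0.127], [-0.221, 0.156], [-0.244, 0.186], [-0.264, 0.218], [-0.281, 0.252]]
```

send_rows --commands '[{"translation": [-0.033,-0.01,0],"twist": [0,0,0]},{"translation": [-0.066,-0.021,0],"twist": [0,0,0]},{"translation": [-0.098,-0.031,0],"twist": [0,0,0]},{"translation": [-0.131,-0.041,0],"twist": [0,0,0]},{"translation": [-0.164,-0.051,0],"twist": [0,0,0]},{"translation": [-0.197,-0.062,0],"twist": [0,0,0]},{"translation": [-0.23,-0.072,0],"twist": [0,0,0]},{"translation": [-0.262,-0.082,0],"twist": [0,0,0]},{"translation": [-0.295,-0.093,0],"twist": [0,0,0]},{"translation": [-0.328,-0.103,0],"twist": [0,0,0]}]'

```text
t: 15.35
ee_pos: [670.5, -39.8, 278.8]
orientation: [1.951, 2.462, 0.0]
ft_force: [1.3, -0.4, 1.2]
width: 0.6
```

send_rows --commands '[{"translation": [-0.039,-0.015,0],"twist": [0,0,0]},{"translation": [-0.08,-0.028,0],"twist": [0,0,0]},{"translation": [-0.121,-0.037,0],"twist": [0,0,0]},{"translation": [-0.162,-0.043,0],"twist": [0,0,0]},{"translation": [-0.203,-0.046,0],"twist": [0,0,0]},{"translation": [-0.244,-0.046,0],"twist": [0,0,0]},{"translation": [-0.285,-0.043,0],"twist": [0,0,0]},{"translation": [-0.326,-0.037,0],"twist": [0,0,0]},{"translation": [-0.365,-0.028,0],"twist": [0,0,0]},{"translation": [-0.403,-0.016,0],"twist": [0,0,0]}]'

```text
t: 16.35
ee_pos: [630.2, -41.3, 278.7]
orientation: [1.951, 2.463, 0.0]
ft_force: [1.4, 1.1, 0.1]
width: 0.5
```

Run:
```python
from h import *
d=state("wrist","wr3")
im=np.clip(d["img"][:,:,::-1]*1.4,0,255).astype(np.uint8);cv2.imwrite("pics/w3.png",im)
```

```text
t 16.35 ee [630.2 -41.3 278.7] rack [ 75.6 -17.2] F [1.4 1.1 0.1] Fy_rack 0.7
```

View pics/w3.png

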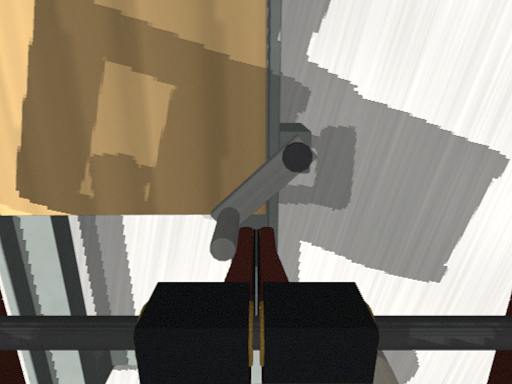

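The bar is swinging over the board and the peg (~(225,235)) sits ahead of the finger's leading corner. I continue the arc.

send_rows --commands '[{"translation": [-0.037,0.015,0],"twist": [0,0,0]},{"translation": [-0.073,0.032,0],"twist": [0,0,0]},{"translation": [-0.107,0.052,0],"twist": [0,0,0]},{"translation": [-0.139,0.075,0],"twist": [0,0,0]},{"translation": [-0.168,0.1,0],"twist": [0,0,0]},{"translation": [-0.196,0.127,0],"twist": [0,0,0]},{"translation": [-0.221,0.156,0],"twist": [0,0,0]},{"translation": [-0.244,0.186,0],"twist": [0,0,0]},{"translation": [-0.264,0.218,0],"twist": [0,0,0]},{"translation": [-0.281,0.252,0],"twist": [0,0,0]}]'

```text
t: 17.4
ee_pos: [602.2, -15.9, 278.7]
orientation: [1.95, 2.463, -0.0]
ft_force: [2.5, -6.1, -1.2]
width: 0.6
```

Run:
```python
from h import *
d=state("wrist","wr4")
p=np.load("fit.npy")[:3]
im=np.clip(d["img"][:,:,::-1]*1.4,0,255).astype(np.uint8)
for q in R(p,[(97,30,86),(39,30,86)]): cv2.circle(im,tuple(int(t) for t in proj(q,d)[0]),3,(0,0,255),1)
cv2.imwrite("pics/w4.png",im)
```

```text
t 17.4 ee [602.2 -15.9 278.7] rack [54.4 14. ] F [ 2.5 -6.1 -1.2] Fy_rack -6.5
```

View pics/w4.png

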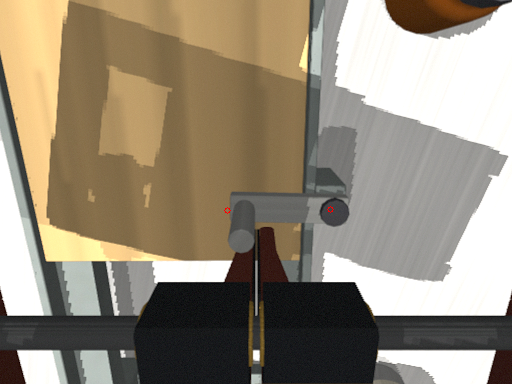

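The bar lies straight across (pivot (333,211), tip (230,208)) and the force rose to 6.5 N at the stop. I back off, lift and check.

send_rows --commands '[{"translation": [0.02,-0.08,0],"twist": [0,0,0]},{"translation": [0.04,-0.16,0],"twist": [0,0,0]},{"translation": [0.06,-0.24,0],"twist": [0,0,0]},{"translation": [0.06,-0.24,0.1],"twist": [0,0,0]},{"translation": [0.06,-0.24,0.25],"twist": [0,0,0]},{"translation": [0.06,-0.24,0.4],"twist": [0,0,0]},{"translation": [0.06,-0.24,0.55],"twist": [0,0,0]},{"translation": [0.06,-0.24,0.7],"twist": [0,0,0]},{"translation": [0.06,-0.24,0.8],"twist": [0,0,0]},{"translation": [0.06,-0.24,0.8],"twist": [0,0,0]}]'

```text
t: 18.45
ee_pos: [608.8, -40.0, 360.9]
orientation: [1.949, 2.461, 0.003]
ft_force: [-0.2, -0.4, 0.7]
width: 0.5
```

Run:
```python
from h import *
d=state("side","side5")
im=np.clip(d["img"][130:300,190:390][:,:,::-1]*1.3,0,255).astype(np.uint8)
cv2.imwrite("pics/s5.png",cv2.resize(im,None,fx=3.5,fy=3.5,interpolation=cv2.INTER_CUBIC))
p=np.load("fit.npy")[:3]
print(((proj(R(p,[(80,170,74),(-80,170,74),(97,30,86),(39,30,86),(47,30,126)]),d)-[190,130])*3.5).round().tolist())
```

```text
t 18.45 ee [608.8 -40.  360.9] rack [ 55.1 -11. ] F [-0.2 -0.4  0.7] Fy_rack -0.3
[[188.0, 349.0], [451.0, 412.0], [257.0, 223.0], [338.0, 239.0], [327.0, 182.0]]
```

View pics/s5.png

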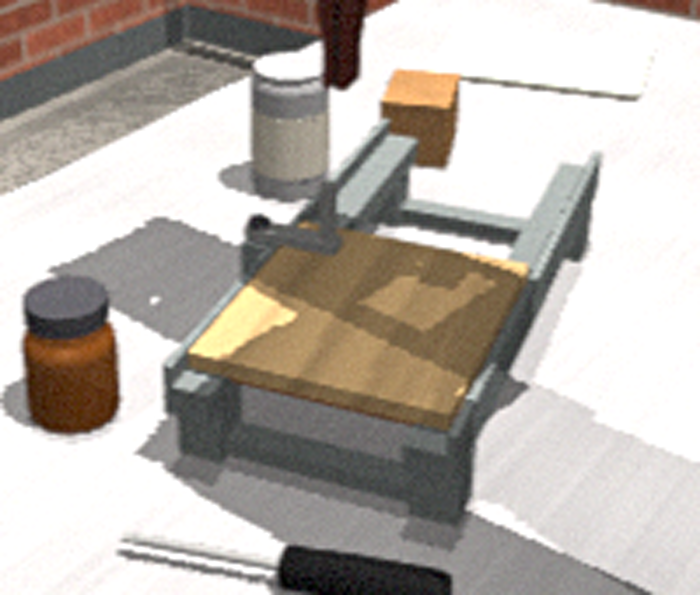

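The board is flush (corners (190,352) and (450,415), predicted (188,349) and (451,412)). The bar runs across from (257,228) to (338,243), the bystanders are upright, and the arm is clear.

```bash
python3 -c "
from workcell import ctrl
print(ctrl.close_job())"
```

```text
the job is handed in; nothing more can be done
None
```

The board is in its notches with the keeper straight across it, and I handed the job in at about 18.5 s. The hand-in gives no verdict, so the result rests on the checks below.

**Board:** I pushed it about 176 mm along the rails with two half-open fingertips. It slid at about 2 N and the push rose to about 10 N when it was home. In the side view its front corners lie within about 3 px (about 2 mm) of where a flush, home board should be.

**Keeper:** I swung it from about -0.35 rad by pushing the peg with closed fingers, until the force rose to about 6.5 N at the stop. The bar then lay straight across the board in the wrist and side images, within about 5 px of where it should be.

**Last look:** The can, jar, carton and screwdriver looked upright and in place, by eye only. The fingers were clear of everything, with near-zero force.

**What went wrong on the way:**
- One batch of moves was refused because I had left out the twist values. Nothing moved, and I sent it again.
- I first read a side picture as the board not yet having dropped. Comparing it with predicted corner positions and the force showed it had.

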